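# Lift the black split ring out of the white turntable hub with the hook pick

### The job

Use the yellow-handled hook pick to lift the black split ring out of its groove in the white turntable hub: hook the tip under the ring's free end, where the hub's side is slotted, and bring the ring away on the pick. Lay the ring and the pick down on the grey pad without dropping the ring, and let go. Never touch the black ring with the gripper itself, and leave the brass ring in the blue hub alone.

Things in the scene. Friction and masses are not known exactly. Their poses are not given: they have to be found in the camera images.
- ring: Black C-shaped ring, 40 g, loose in the white hub's groove. Mean radius 36, round wire 6 mm. Origin: circle's centre, mid thickness; z its axis. The bar runs from 196 deg (end A) via 180, 90, 0 to -110 deg (from x towards y); each end has a lug inwards to radius 27. Seated, underside 46 mm up; end A crosses the hub's slot: lift it at (-36, 2) mm. On a hook it hangs to about 75 mm below.
- hub_white: Fixed round hub, 94 mm across, 51 mm high; origin: centre of its foot; x, y axes as the seated ring's. Groove floor at 46 mm, boss of radius 16, 52 mm high. Towards -x (facing the robot within 25 deg) a pry slot 26 mm wide, open outwards and upwards, runs in to the boss, floor at 18 mm: a tip goes in along +x under the ring, the upturn at (-26, 2) mm, inside the bar.
- pick: Hook pick, 70 g. Yellow handle 100 (x) x 14 (y) x 18 mm (z), origin at its centre, 29 mm above the table. Steel shaft 5 mm thick along +x at that height to x = 110, where the tip turns up (+z) to 9.5 mm above the shaft's axis. Lies level on a dark rest, +x away from the robot within 16 deg; rest blocks hold it at x = -40 and 40; the 68 mm between is free to grip from above across y.
- pad: Grey flat pad fixed to the table, 300 (x) x 180 mm (y), 4 mm thick. Origin at the centre of its underside. Room for the pick with the ring beside it or still over its shaft.
- ring_brass: Brass split ring of the same size and frame in a similar blue hub: leave it alone.
Things that resemble listed ones, but are neither listed nor needed, are in the scene too. What is meant by the pick is not green, and is the larger of those in its own colour.

How it is judged:
By the outcome, as a careful person would: the job done as asked, in the order asked, and still so for the second after the job is handed in, with the robot touching nothing.
It also fails if it takes over 64 s, if anything falls off the work surface, if the arm or the gripper's body presses on something with over 40 N, if the wrist force passes 120 N, or if a joint passes its speed limit or range.

### The arm

A 6-joint arm with a two-finger parallel gripper is mounted at the origin on the work surface. World frame = base frame: x ahead of the robot, y to its left, z up, the work surface at z = 0. Lengths are in m, angles in rad, forces in N, time in s.
With the tool pointing down it reaches from about 0.3 to 0.75 m from the base axis. Payload 8.5 kg.
Tool frame: the origin (TCP) lies at the very end of the fingers, on their centre line; the grasp point (between the pads) lies 19 mm behind it; z points along the fingers, y is the line along which they close (so a half turn about z gives the same grasp; the last joint's range is limited). The gripper opens to 85 mm and grips with 20 to 120 N. Pads are 22 mm wide; open, the fingers measure 114 mm over their backs; the gripper's body (76 mm by 85 mm) begins 54 mm behind the grasp point. The pads swing forward as they close: fully open they stand 13 mm farther back than shut.
Start: joints at [-1.373, 0.381, 1.297, -0, 1.464, -0.215], TCP at [0.221, -0.504, 0.231] pointing down, gripper open.
Joint ranges: [-3.11, 3.11], [-0.89, 2.33], [0.22, 2.48], [-1.42, 4.56], [0.17, 2.85], [-2.88, 2.88]. Speed limits (rad/s): [2.39, 2.39, 3.14, 3.14, 3.14, 3.14].

### API

Orientations are given as [roll, pitch, yaw] about the fixed x, y, z axes, in that order (R = Rz(yaw) Ry(pitch) Rx(roll)).
In Python, from plant import * gives the robot as it stands.
- The arm moves only by the tool apply_moves, never from a script. Its argument "moves" is a list that holds one entry, the list of rows, each a list of 7 numbers: the turn, a rotation vector about the tool's x, y, z in rad, then the shift along the tool's x, y, z in mm, then the opening, from -1 (shut) to 1 (fully open), so that 0 is half open. A call has 1 to 20 rows; each row shifts and turns the commanded pose from where the row before left it, along the tool's axes as they then stand; what a row does not reach is not made up. A row lasts 1/8 s, in which the tool goes at most 62.5 mm and 10.7 degrees, less where a joint would pass 70% of its speed; a pose out of reach is approached as far as the arm can. A call with a gripper value outside its range is refused whole. The fingers move at their own pace and stop on an object; the grip force is fixed at half the most. Time passes only in rows, so rows that do not move let the fingers close. It gives the time, the measured TCP pose, the force, the opening and the grip force at its end, in the units of the state.
- observe(): the state, without advancing time (a new reading comes with each control period).
- snapshot(name): name is "side" or "top" or "wrist"; returns the picture (420x560x3 uint8, red, green, blue); there is no depth.
- calibration(name): a dict with "fx", "fy", "cx", "cy" (pixels), "rvec" (rotation vector, rad) and "tvec" (3), from world to camera coordinates, as OpenCV has them; the wrist camera has in their place "mount" (4x4, takes a point from camera to tool coordinates, whose origin is the TCP and whose axes are the flange's). Camera axes: x right, y down, z forward; pixel columns grow to the right and rows downward; lengths in m; the calibration is good to about 2 mm. A picture is of the moment at which its call begins: read the wrist's pose just before it. calibration takes no time and is no camera call.
- hand_in(): hands the job in; it is judged then, once.
The state is a dict: "t": time; "joints": joint angles; "joint_velocities": joint speeds; "joint_torque": joint torques, N m; "tool_pos": TCP position; "ee_rot": TCP orientation; "wrist_force": force on the tool from outside, world axes, zero at the start; "wrist_torque": the same for the moment, N m; "grip_width": finger opening in m; "grip_force": force on a finger pad.
Only numpy, scipy, OpenCV 4.12 (cv2) and the standard library are available. Lean on these libraries where they do the work, as an engineer would, in place of code of your own. Each camera call takes 0.05 s, during which the arm holds its last target. There are 200 camera calls.

## Working session

There is one attempt and no reset: what is moved stays moved. The work goes in short steps, Python scripts to look and compute and a tool call to move; the robot and the scene stay as the last step left them, time stands still between calls to the robot, and variables do not carry over. Pictures are saved under pics/ and viewed, at most 10 in all, crops included, and the job is handed in when it is done.

Besides the shell and the picture viewer there is one more tool, called after ">>>" in YAML: its name, and indented under it one key for each argument. apply_moves: Moves the arm, as the interface text tells. Its arguments: {"type":"object","properties":{"moves":{"type":"array","items":{"type":"array","items":{"type":"array","items":{"type":"number"}}}}},"required":["moves"]}

```bash
mkdir -p pics; ls; python3 - <<'E'
from plant import *
import cv2
for n in ("top","side"):
    im=snapshot(n); cv2.imwrite(f"pics/{n}0.png",im[:,:,::-1])
    c=calibration(n); print(n,c)
print(calibration("wrist")); print(observe())
E
```

```text
pics
top {'fx': 381.32448531333574, 'fy': 381.32448531333574, 'cx': 279.2101696529136, 'cy': 211.59982683714335, 'rvec': array([ 2.19429322, -2.18987676,  0.09029592]), 'tvec': array([-0.02820962,  0.53578983,  0.80686795])}
side {'fx': 455.7893792469587, 'fy': 455.7893792469587, 'cx': 277.91427020367024, 'cy': 214.54722669076287, 'rvec': array([ 0.73589752, -2.44578871,  1.31586351]), 'tvec': array([0.44134686, 0.23495896, 0.79953566])}
{'fx': 306.2167313715635, 'fy': 306.2167313715635, 'cx': 277.4620984106216, 'cy': 210.88253079230984, 'mount': array([[ 4.06052082e-04, -9.49034461e-01, -3.15172059e-01,
         7.98473450e-02],
       [ 9.99999784e-01,  2.22554360e-04,  6.18202761e-04,
        -4.00544448e-04],
       [-5.16552808e-04, -3.15172242e-01,  9.49034347e-01,
        -1.43096060e-01],
       [ 0.00000000e+00,  0.00000000e+00,  0.00000000e+00,
         1.00000000e+00]])}
{'t': 0.1, 'joints': array([-1.37330648e+00,  3.81152623e-01,  1.29817136e+00, -6.43479632e-06,
        1.46361141e+00, -2.15303200e-01]), 'joint_velocities': array([-9.45433891e-05, -2.67165418e-03, -2.07320746e-03, -7.21799389e-04,
       -1.97853298e-03, -7.19045020e-04]), 'joint_torque': array([ 5.04367403e-03, -4.49220085e+01, -2.31657529e+01, -1.09415453e-04,
        3.66282533e-03,  9.55194537e-06]), 'tool_pos': array([ 0.22058436, -0.50353723,  0.23076522]), 'ee_rot': array([-3.14027955e+00, -2.80617291e-04,  4.12793557e-01]), 'wrist_force': array([-0.34481862, -0.17337221, -0.26472661]), 'wrist_torque': array([ 0.00388668, -0.0085336 , -0.00769902]), 'grip_force': 0.0, 'grip_width': 0.08556404041520893}
```

View pics/top0.png

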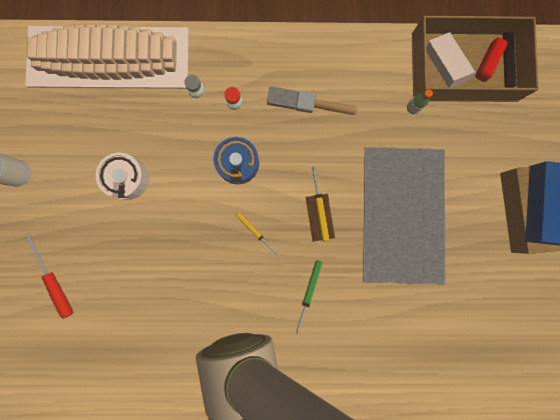

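View pics/side0.png

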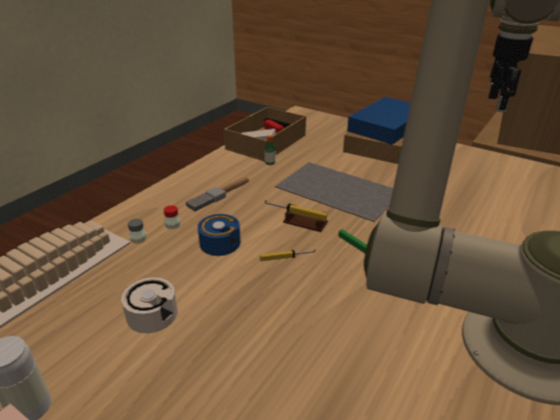

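The top view shows the pick on its rest near (321,215) with its tip at (313,168). The white hub is near (120,176) with its slot towards the robot, and the pad spans (364–445, 148–284). I'll enlarge both for measuring.

```bash
cat > h.py <<'E'
import numpy as np, cv2
from plant import *
from scipy.spatial.transform import Rotation as R
def cam(n,st=None):
    c=calibration(n); K=np.array([[c['fx'],0,c['cx']],[0,c['fy'],c['cy']],[0,0,1.]])
    if 'mount' in c:
        T=np.eye(4); T[:3,:3]=R.from_euler('xyz',st['ee_rot']).as_matrix(); T[:3,3]=st['tool_pos']
        T=np.linalg.inv(T@c['mount']); return K,T[:3,:3],T[:3,3]
    return K,cv2.Rodrigues(c['rvec'])[0],c['tvec']
def unproj(C,uv,z):
    K,Rm,t=C; d=Rm.T@np.linalg.solve(K,[uv[0],uv[1],1.]); o=-Rm.T@t
    return o+d*(z-o[2])/d[2]
def proj(C,p):
    K,Rm,t=C; q=K@(Rm@np.asarray(p)+t); return q[:2]/q[2]
def crop(im,x0,y0,w,h,s): return cv2.resize(im[y0:y0+h,x0:x0+w],None,fx=s,fy=s,interpolation=cv2.INTER_CUBIC)
E
python3 - <<'E'
from h import *
a=cv2.imread('pics/top0.png'); b=cv2.imread('pics/side0.png')
m=np.zeros((600,800,3),np.uint8)
m[:360,:400]=crop(a,90,145,66,60,6)[:360,:400] if 0 else cv2.resize(a[145:205,90:156],(396,360),interpolation=cv2.INTER_CUBIC)[:, :400] if 0 else np.pad(crop(a,90,145,66,60,6),((0,0),(0,4),(0,0)))
m[:540,400:700]=crop(a,295,160,50,90,6)
m[360:600,:320]=crop(b,115,270,80,60,4)
cv2.imwrite('pics/m0.png',m)
C=cam('top')
for n,uv,z in [('tip',(313,168),.03),('padTL',(364,148),.004),('padBR',(445,284),.004),('hub',(119.5,176),.051),('hdl end',(323,239),.038)]: print(n,unproj(C,uv,z).round(4))
E
```

```text
tip [ 0.6295 -0.0997  0.03  ]
padTL [ 0.6799 -0.2168  0.004 ]
padBR [ 0.379  -0.3903  0.004 ]
hub [0.6071 0.3061 0.051 ]
hdl end [ 0.4769 -0.1193  0.038 ]
```

View pics/m0.png

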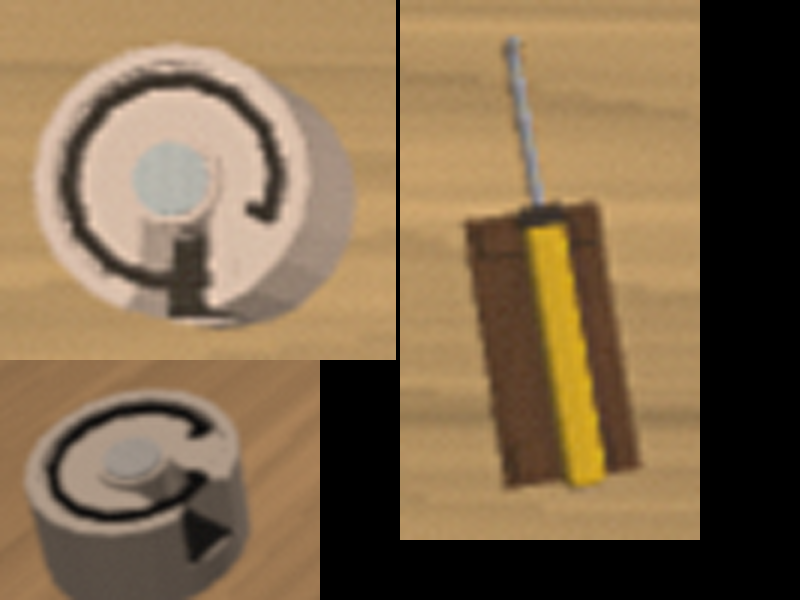

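The crop shows the pick's tip at (313.8,166.7), the handle front at (319.3,197) and the handle's rear at (325.6,240). The hub boss is at (118.5,174.7), and the slot faces the robot.

```bash
cat >> h.py <<'E'
def rel(pos,yaw,pitch=0.,st=None):
    "turn (tool rotvec), then shift mm in turned tool axes, to reach tool-down pose with tool x along yaw, tipped up by pitch"
    st=st or observe(); A=R.from_euler('xyz',st['ee_rot']); B=R.from_euler('z',yaw)*R.from_euler('y',-pitch)*R.from_euler('x',np.pi)
    d=(np.asarray(pos)-st['tool_pos'])*1000
    print('turn',(A.inv()*B).as_rotvec().round(4),'shift(after turn)',B.inv().apply(d).round(1))
E
python3 - <<'E'
from h import *
C=cam('top')
tip=unproj(C,(313.4,166.5),.0385); f=unproj(C,(318.9,196.7),.038); r=unproj(C,(325.3,239.8),.038)
print(tip,f,r,np.linalg.norm(tip-r),np.linalg.norm(f-r))
d=tip-r; yaw=np.arctan2(d[1],d[0]); o=r+50*(d/np.linalg.norm(d))*.001; print(yaw,o)
print('hub',unproj(C,(118,174.3),.052), 'lugB', unproj(C,((262)/6+89.5,215/6+144.5),.052))
rel([o[0]-.0,o[1],.2],yaw)
E
```

```text
[ 0.63111587 -0.09968517  0.0385    ] [ 0.56643403 -0.11112797  0.038     ] [ 0.47517598 -0.12411573  0.038     ] 0.15784280523093538 0.09217761986205993
0.15540331446872518 [ 0.5245732  -0.11637684  0.03815839]
hub [0.6105176  0.30892508 0.052     ] lugB [0.59797099 0.27716009 0.052     ]
turn [-1.300e-03 -1.000e-04  2.574e-01] shift(after turn) [ 360.2 -335.4   30.8]
```

>>> apply_moves:
  moves:
    - [[0, 0, 0.0858, 0, 0, 0, 1], [0, 0, 0.0858, 0, 0, 0, 1], [0, 0, 0.0858, 0, 0, 0, 1], [0, 0, 0, 36, -33.5, 3, 1], [0, 0, 0, 36, -33.5, 3, 1], [0, 0, 0, 36, -33.5, 3, 1], [0, 0, 0, 36, -33.5, 3, 1], [0, 0, 0, 36, -33.5, 3, 1], [0, 0, 0, 36, -33.5, 3, 1], [0, 0, 0, 36, -33.5, 3, 1], [0, 0, 0, 36, -33.5, 3, 1], [0, 0, 0, 36, -33.5, 3, 1], [0, 0, 0, 36, -33.5, 3, 1], [0, 0, 0, 0, 0, 0, 1]]

```text
t: 1.85
tool_pos: [0.5254, -0.1147, 0.2006]
ee_rot: [-3.141, 0.001, 0.159]
wrist_force: [-0.8, -0.7, -0.1]
grip_width: 0.0851
grip_force: 0.0
```

```bash
python3 - <<'E'
from h import *
st=observe(); im=snapshot('wrist')[:,:,::-1]; cv2.imwrite('pics/w1.png',im); np.save('w1.npy',[*st['tool_pos'],*st['ee_rot']])
print(st['t'],st['tool_pos'],st['ee_rot'],st['joints'])
C=cam('wrist',st)
o=np.array([.5246,-.1164,.029]);u=np.array([np.cos(.1554),np.sin(.1554),0])
for x,z in ((-50,.038),(50,.038),(110,.0385)): print(x,proj(C,[*(o+u*x/1000)[:2],z]))
E
```

```text
1.85 [ 0.52542198 -0.11466031  0.20058448] [-3.14064179e+00  7.83392212e-04  1.59495056e-01] [-4.35292451e-01  3.84302197e-01  1.38432966e+00  3.55463184e-04
  1.37414247e+00  9.75939533e-01]
-50 [278.77689136 236.54775334]
50 [279.37513926 142.32576351]
110 [279.80245832  75.56486465]
```

View pics/w1.png

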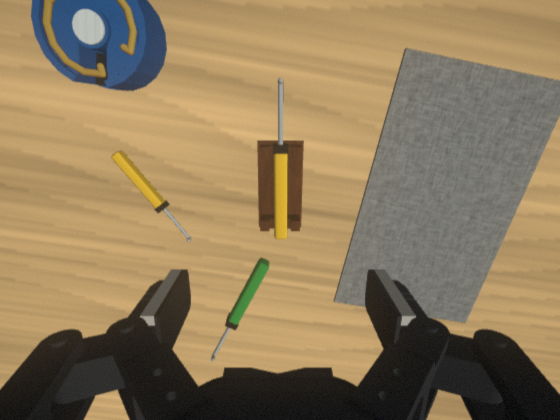

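The wrist view shows the pick level on its rest: handle rear at (281,239), tip at (280.5,78), within 3 px of prediction. The lateral line is about column 281.

```bash
python3 - <<'E'
from h import *
im=cv2.imread('pics/w1.png').astype(int)
y=(im[:,:,2]>170)&(im[:,:,0]<90)&(im[:,:,1]>120)
s=y[130:250,255:310]; r,c=np.nonzero(s); r+=130;c+=255
print(r.min(),r.max(),[ (k,c[r==k].mean()) for k in (160,180,200,220,234)], [(c[r==k].min(),c[r==k].max()) for k in (160,234)])
st={'tool_pos':np.load('w1.npy')[:3],'ee_rot':np.load('w1.npy')[3:]};C=cam('wrist',st)
a=unproj(C,(c[r==160].mean(),160),.038);b=unproj(C,(c[r==230].mean(),230),.038);t=unproj(C,(280.5,78),.0385);e=unproj(C,(281,r.max()+.5),.038)
print(a,b,t,e,np.arctan2(*(a-b)[1::-1]),np.linalg.norm(t-e))
yaw=np.arctan2(*(t-e)[1::-1]); o=e+.05*np.array([np.cos(yaw),np.sin(yaw),0]);print(yaw,o)
rel([o[0],o[1],.022],yaw)
E
```

```text
154 239 [(160, np.float64(281.0)), (180, np.float64(281.0)), (200, np.float64(281.0)), (220, np.float64(281.0)), (234, np.float64(281.0))] [(np.int64(276), np.int64(286)), (np.int64(276), np.int64(286))]
[ 0.55720216 -0.11304495  0.038     ] [ 0.4831951  -0.12580216  0.038     ] [ 0.63135026 -0.10033841  0.0385    ] [ 0.4721574  -0.12707928  0.038     ] 0.1707006129188623 0.16142395508002078
0.16642412165276935 [ 0.52146657 -0.11879644  0.038     ]
turn [-0.0005  0.001  -0.0085] shift(after turn) [ -3.6   2.2 178.8]
```

>>> apply_moves:
  moves:
    - [[0, 0, -0.0085, -3.6, 2.2, 0, 1], [0, 0, 0, 0, 0, 40, 1], [0, 0, 0, 0, 0, 40, 1], [0, 0, 0, 0, 0, 40, 1], [0, 0, 0, 0, 0, 30, 1], [0, 0, 0, 0, 0, 15, 1], [0, 0, 0, 0, 0, 10, 1], [0, 0, 0, 0, 0, 4, 1], [0, 0, 0, 0, 0, 0, 1], [0, 0, 0, 0, 0, 0, -0.3], [0, 0, 0, 0, 0, 0, -0.7], [0, 0, 0, 0, 0, 0, -1], [0, 0, 0, 0, 0, 0, -1], [0, 0, 0, 0, 0, 0, -1], [0, 0, 0, 0, 0, 0, -1], [0, 0, 0, 0, 0, 0, -1]]

```text
t: 3.9
tool_pos: [0.5213, -0.1199, 0.0226]
ee_rot: [3.141, -0.0, 0.164]
wrist_force: [-0.8, 0.9, 5.9]
grip_width: 0.0122
grip_force: 59.9
```

```bash
python3 - <<'E'
from h import *
rel([.542,.228,.25],.164)
E
```

```text
turn [ 0.0002 -0.0004 -0.0001] shift(after turn) [  77.2 -339.8 -227.4]
```

>>> apply_moves:
  moves:
    - [[0, 0, 0, 0, 0, -4, -1], [0, 0, 0, 0, 0, -13, -1], [0, 0, 0, 0, 0, -30, -1], [0, 0, 0, 0, 0, -40, -1], [0, 0, 0, 7, -30, -40, -1], [0, 0, 0, 10, -44, -40, -1], [0, 0, 0, 10, -44, -40, -1], [0, 0, 0, 10, -44, -20, -1], [0, 0, 0, 10, -44, 0, -1], [0, 0, 0, 10, -44, 0, -1], [0, 0, 0, 10, -44, 0, -1], [0, 0, 0, 10, -30, 0, -1], [0, 0, 0, 0, -16, 0, -1], [0, 0, 0, 0, 0, 0, -1], [0, 0, 0, 0, 0, 0, -1]]

```text
t: 5.78
tool_pos: [0.5417, 0.2272, 0.2496]
ee_rot: [3.141, -0.0, 0.163]
wrist_force: [0.7, -0.1, -0.6]
grip_width: 0.0126
grip_force: 59.2
```

```bash
python3 - <<'E'
from h import *
st=observe(); im=snapshot('wrist')[:,:,::-1]; cv2.imwrite('pics/w2.png',im); np.save('w2.npy',[*st['tool_pos'],*st['ee_rot']])
print(st['t'],st['tool_pos'],st['ee_rot'],st['grip_width'])
C=cam('wrist',st); p=proj(C,[.6105,.309,.052]);print(p)
x,y=(p-[75,65]).astype(int); x=max(x,0);y=max(y,0)
m=np.zeros((600,800,3),np.uint8); m[:420,:560]=im
c=crop(im,x,y,150,130,3); print(x,y,c.shape); cv2.imwrite('pics/w2c.png',c)
E
```

```text
5.775 [0.54170157 0.22715198 0.2495545 ] [ 3.14126471e+00 -5.65512561e-05  1.62981151e-01] 0.012615491735473015
[211.30272456 107.83382318]
136 42 (390, 450, 3)
```

View pics/w2.png

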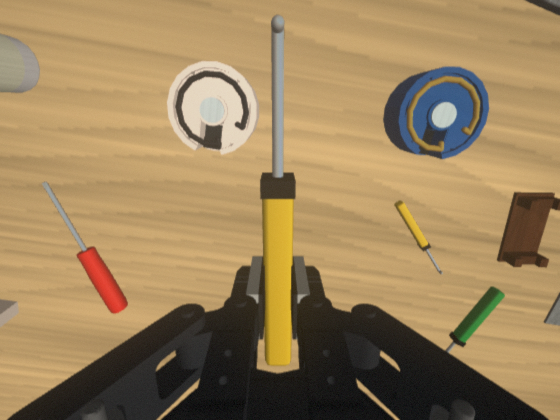

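View pics/w2c.png

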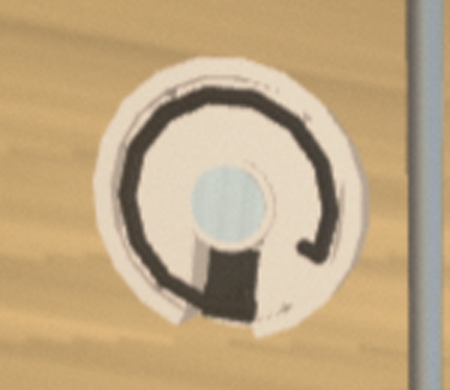

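The wrist crop shows the boss centre at (228,203), the slot's left edge (195,238)→(184,320), and its right edge (263,248)→(254,335). Ring end B is at (318,258). In the full view the held pick's tip is at (278,22).

```bash
python3 - <<'E'
from h import *
v=np.load('w2.npy'); st={'tool_pos':v[:3],'ee_rot':v[3:]};C=cam('wrist',st)
f=lambda u,w,z: unproj(C,((u+.5)/3-.5+136,(w+.5)/3-.5+42),z)
b=f(228,203,.052); print('boss',b)
dg=lambda a,c: np.degrees(np.arctan2(*(c-a)[1::-1]))
L0,L1,R0,R1=f(195,238,.051),f(184,320,.051),f(263,248,.051),f(254,335,.051)
print('slot dirs (hub yaw)',dg(L1,L0),dg(R1,R0),'mid dir from boss',dg((L1+R1)/2,b),'width',np.linalg.norm(L1-R1),np.linalg.norm(L1-b),np.linalg.norm(R1-b))
e=f(318,258,.049);i=f(303,247,.049);print('B end',e,np.linalg.norm(e-b),dg(b,e)+110,'lug in',np.linalg.norm(i-b),dg(b,i)+110)
# circle fit of the ring, rim
ring=[(128,190),(145,135),(180,103),(222,95),(270,108),(308,140),(328,185),(330,225),(150,255),(175,288)]
P=np.array([f(*q,.0515) for q in ring]); A=np.c_[2*P[:,:2],np.ones(len(P))]; s=np.linalg.lstsq(A,(P[:,:2]**2).sum(1),rcond=None)[0]
print('ring c',s[:2],np.sqrt(s[2]+s[0]**2+s[1]**2))
rim=[(96,185),(125,100),(170,68),(222,57),(275,67),(330,110),(365,190),(355,250),(320,305),(130,280)]
P=np.array([f(*q,.051) for q in rim]); A=np.c_[2*P[:,:2],np.ones(len(P))]; s=np.linalg.lstsq(A,(P[:,:2]**2).sum(1),rcond=None)[0]
print('rim c',s[:2],np.sqrt(s[2]+s[0]**2+s[1]**2))
# pick tip in tool frame: plane at z of upturn top: TCP z+.007+.0095
print('pick tip tool xy', R.from_euler('xyz',v[3:]).inv().apply(unproj(C,(278,22),v[2]+.007+.0095)-v[:3]),'rear',R.from_euler('xyz',v[3:]).inv().apply(unproj(C,(278,363),v[2]+.007+.009)-v[:3]))
E
```

```text
boss [0.60906548 0.30847765 0.052     ]
slot dirs (hub yaw) -2.972942556665381 0.10118412600310187 mid dir from boss 0.9595136724629504 width 0.025938214676205794 0.04500960402812601 0.04663777338763634
B end [0.59542859 0.27517277 0.049     ] 0.03611342817857025 -2.2669524379297883 lug in 0.02965704248625834 -1.2927627656724923
ring c [0.60872411 0.30795501] 0.035499500521304794
rim c [0.60948333 0.30779171] 0.04686316485623551
pick tip tool xy [ 0.10971751  0.00012229 -0.01649376] rear [-0.04633959  0.00027327 -0.01600253]
```

```bash
python3 - <<'E'
from h import *
rel([.4034,.3141,.10],-.02)
E
```

```text
turn [ 2.000e-04 -1.000e-04  1.826e-01] shift(after turn) [-140.1  -84.3  149.6]
```

>>> apply_moves:
  moves:
    - [[0, 0, 0.0913, 0, 0, 0, -1], [0, 0, 0.0913, 0, 0, 0, -1], [0, 0, 0, -35, -20, 0, -1], [0, 0, 0, -35, -20, 0, -1], [0, 0, 0, -35, -20, 0, -1], [0, 0, 0, -35, -24, 30, -1], [0, 0, 0, 0, 0, 40, -1], [0, 0, 0, 0, 0, 40, -1], [0, 0, 0, 0, 0, 40, -1], [0, 0, 0, 0, 0, 40, -1], [0, 0, 0, 0, 0, 26, -1], [0, 0, 0, 0, 0, 10, -1], [0, 0, 0, 0, 0, 0, -1], [0, 0, 0, 0, 0, 0, -1]]

```text
t: 7.58
tool_pos: [0.404, 0.3149, 0.0244]
ee_rot: [-3.141, -0.002, -0.019]
wrist_force: [0.3, 0.4, -0.9]
grip_width: 0.0126
grip_force: 59.2
```

```bash
python3 - <<'E'
from h import *
st=observe(); w=snapshot('wrist')[:,:,::-1]; s=snapshot('side')[:,:,::-1]; np.save('w3.npy',[*st['tool_pos'],*st['ee_rot']])
print(st['t'],st['tool_pos'],st['ee_rot'],st['wrist_force'])
C=cam('wrist',st)
print('hub pred',proj(C,[.6091,.308,.052]),'tip pred',proj(C,st['tool_pos']+R.from_euler('xyz',st['ee_rot']).apply([.11,0,-.016])))
m=np.zeros((600,800,3),np.uint8); m[:400,:480]=crop(w,180,0,240,200,2); 
t=cam('side'); p=proj(t,[.55,.31,.04]).astype(int); print(p)
c=crop(s,p[0]-60,p[1]-50,120,100,3)[:,:]; m[300:600,440:800]=c
cv2.imwrite('pics/m3.png',m)
rel([.4734,.3127,.024],-.02)
E
```

```text
7.575 [0.40399268 0.31491107 0.02442287] [-3.14067993e+00 -1.86037141e-03 -1.89475936e-02] [ 0.31386754  0.41003961 -0.89657406]
hub pred [ 290.13064465 -465.04176453] tip pred [277.10504754  21.5073797 ]
[172 312]
turn [-0.0008 -0.0017  0.0013] shift(after turn) [69.6  0.9  0.3]
```

View pics/m3.png

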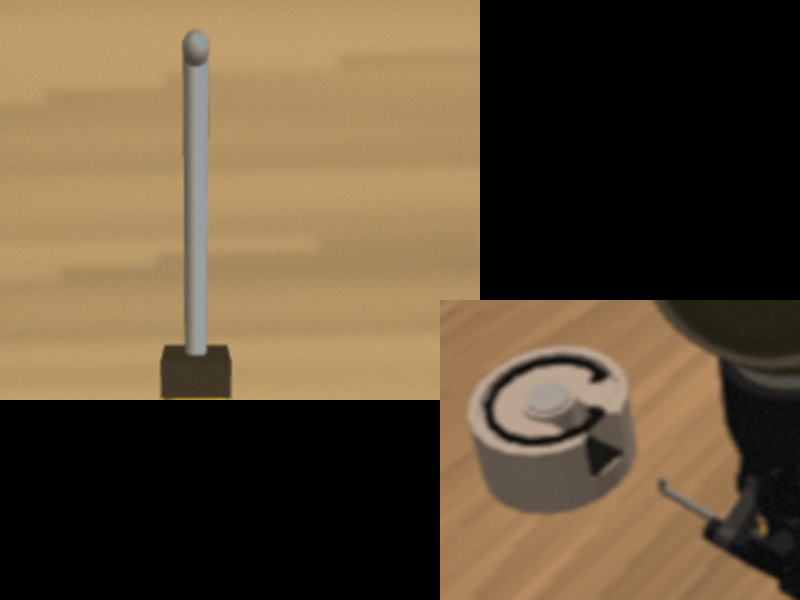

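Side crop: the tip is at (661,482), in line with the slot, and the boss is at (550,397). I'll check that relative offset against the wrist estimate before going in.

```bash
python3 - <<'E'
from h import *
C=cam('side'); f=lambda u,w,z: unproj(C,(112+(u-440+.5)/3-.5,262+(w-300+.5)/3-.5),z)
b=f(550,397,.052); t=f(661,482,.039); print(b,t,'rel',t-b)
for p in ([.6091,.308,.052],[.5140,.3128,.039]): print(proj(C,p))
E
```

```text
[0.61040616 0.30744834 0.052     ] [0.51579732 0.31308576 0.039     ] rel [-0.09460884  0.00563742 -0.013     ]
[148.61156226 294.4509878 ]
[186.21277265 322.6586838 ]
```

>>> apply_moves:
  moves:
    - [[0, 0, 0, 10, 1, 0, -1], [0, 0, 0, 15, 0, 0, -1], [0, 0, 0, 15, 0, 0, -1], [0, 0, 0, 12, 0, 0, -1], [0, 0, 0, 10, 0, 0, -1], [0, 0, 0, 5, 0, 0, -1], [0, 0, 0, 2, 0, 0, -1], [0, 0, 0, 0, 0, 0, -1], [0, 0, 0, 0, 0, 0, -1]]

```text
t: 8.8
tool_pos: [0.472, 0.3125, 0.0233]
ee_rot: [3.142, 0.0, -0.018]
wrist_force: [-0.2, 0.1, -0.2]
grip_width: 0.0127
grip_force: 59.2
```

>>> apply_moves:
  moves:
    - [[0, 0, 0, 2, 0, 0, -1], [0, 0.04, 0, 0, 0, 0, -1], [0, 0.04, 0, 0, 0, 0, -1], [0, 0.04, 0, 0, 0, 0, -1], [0, 0.03, 0, 0, 0, 0, -1], [0, 0, 0, 0.6, 0, -4, -1], [0, 0, 0, 0.6, 0, -4, -1], [0, 0, 0, 1.6, 0, -4, -1], [0, 0, 0, 1.6, 0, -4, -1], [0, 0, 0, 1.6, 0, -4, -1], [0, 0, 0, 0, 0, 0, -1], [0, 0, 0, 0, 0, 0, -1]]

```text
t: 10.3
tool_pos: [0.4772, 0.3123, 0.0439]
ee_rot: [3.141, -0.15, -0.019]
wrist_force: [0.3, -0.1, -0.8]
grip_width: 0.0123
grip_force: 59.2
```

```bash
python3 - <<'E'
from h import *
st=observe(); s=snapshot('side')[:,:,::-1]; t=snapshot('top')[:,:,::-1]
print(st['t'],st['tool_pos'],st['ee_rot'],st['wrist_force'])
m=np.zeros((500,800,3),np.uint8); m[:,:400]=crop(s,110,250,80,100,5); m[:,400:]=crop(t,80,130,80,100,5); cv2.imwrite('pics/m4.png',m)
E
```

```text
10.3 [0.47716606 0.31233861 0.04391037] [ 3.14148884 -0.14980112 -0.01873002] [ 0.32869477 -0.12337503 -0.76316287]
```

View pics/m4.png

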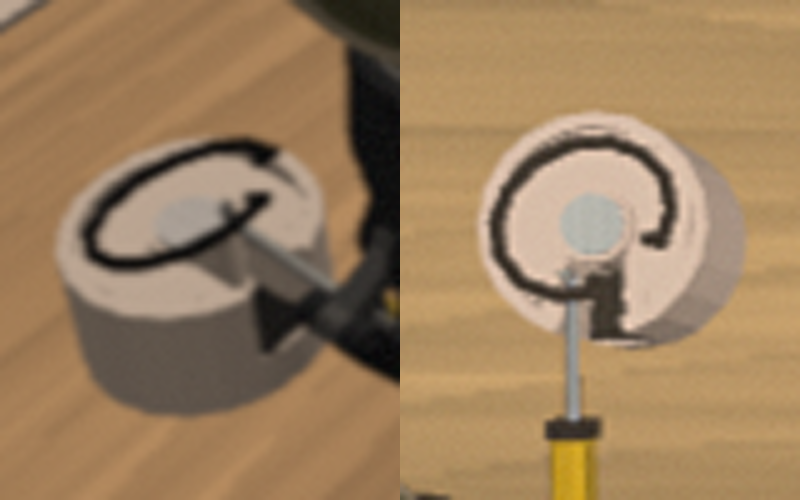

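The hook sits under the bar near end A with the upturn inside the ring, and end A is raised clear of the hub. I'll lift on, following the ring's arc.

>>> apply_moves:
  moves:
    - [[0, 0, 0, 2.4, 0, -5.7, -1], [0, 0, 0, 2.4, 0, -5.7, -1], [0, 0.02, 0, 2.9, 0, -5.6, -1], [0, 0.02, 0, 3, 0, -5.5, -1], [0, 0.02, 0, 4, 0, -5.3, -1], [0, 0.02, 0, 4.2, 0, -5.2, -1], [0, 0.02, 0, 4.5, 0, -5, -1], [0, 0.02, 0, 4.5, 0, -5, -1], [0, 0, 0, 4.5, 0, -6, -1], [0, 0, 0, 4, 0, -6.5, -1], [0, 0, 0, 4, 0, -7, -1], [0, 0, 0, 3, 0, -7.5, -1], [0, 0, 0, 2.2, 0, -7.8, -1], [0, 0, 0, 2.2, 0, -7.8, -1], [0, 0, 0, 2.2, 0, -7.8, -1], [0, 0, 0, 2.2, 0, -7.8, -1], [0, 0, 0, 2.2, 0, -7.8, -1], [0, 0, 0, 0, 0, 0, -1], [0, 0, 0, 0, 0, 0, -1]]

```text
t: 12.78
tool_pos: [0.5044, 0.3118, 0.1621]
ee_rot: [3.141, -0.269, -0.019]
wrist_force: [0.9, 0.7, -1.3]
grip_width: 0.0125
grip_force: 59.2
```

```bash
python3 - <<'E'
from h import *
st=observe(); s=snapshot('side')[:,:,::-1]; w=snapshot('wrist')[:,:,::-1]
print(st['t'],st['tool_pos'],st['ee_rot'],st['wrist_force'])
m=np.zeros((450,800,3),np.uint8); m[:,:480]=crop(s,90,190,160,150,3); m[:420,480:]=crop(w,200,0,160,210,2); cv2.imwrite('pics/m5.png',m)
E
```

```text
12.775 [0.50443308 0.31177936 0.16207997] [ 3.14133084 -0.26948995 -0.01868458] [ 0.89132677  0.68303695 -1.32162867]
```

View pics/m5.png

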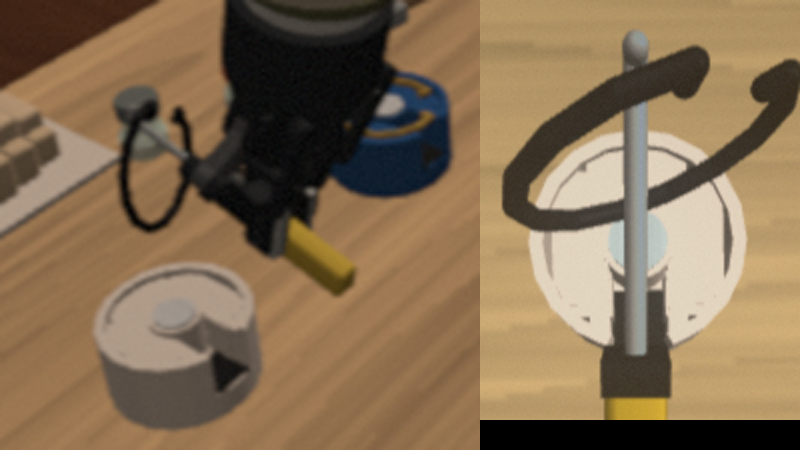

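The ring hangs on the hook just behind the upturn, with its lower edge clear of the hub. Next is slow transport to the pad.

>>> apply_moves:
  moves:
    - [[0, 0, 0, 0, 3, 0, -1], [0, 0, 0, 0.7, 6, 0.2, -1], [0, 0, 0, 0.7, 9, 0.2, -1], [0, 0, 0, 0.7, 12, 0.2, -1], [0, 0, 0, 0.7, 15, 0.2, -1], [0, 0, 0, 0.7, 16, 0.2, -1], [0, 0, 0, 0.7, 16, 0.2, -1], [0, 0, 0, 0.7, 16, 0.2, -1], [0, 0, 0, 0.7, 16, 0.2, -1], [0, 0, 0, 0.7, 16, 0.2, -1], [0, 0, 0, 0.7, 16, 0.2, -1], [0, 0, 0, 0.7, 16, 0.2, -1], [0, 0, 0, 0.7, 16, 0.2, -1], [0, 0, 0, 0.7, 16, 0.2, -1], [0, 0, 0, 0.7, 16, 0.2, -1], [0, 0, 0, 0.7, 16, 0.2, -1], [0, 0, 0, 0.7, 16, 0.2, -1], [0, 0, 0, 0.7, 16, 0.2, -1], [0, 0, 0, 0.7, 16, 0.2, -1], [0, 0, 0, 0.7, 16, 0.2, -1]]

```text
t: 15.38
tool_pos: [0.5129, 0.0256, 0.1623]
ee_rot: [3.141, -0.27, -0.019]
wrist_force: [0.3, 0.2, -0.4]
grip_width: 0.0127
grip_force: 59.2
```

>>> apply_moves:
  moves:
    - [[0, 0, 0, 0.7, 16, 0.2, -1], [0, 0, 0, 0.7, 16, 0.2, -1], [0, 0, 0, 0.7, 16, 0.2, -1], [0, 0, 0, 0.7, 16, 0.2, -1], [0, 0, 0, 0.7, 16, 0.2, -1], [0, 0, 0, 0.7, 16, 0.2, -1], [0, 0, 0, 0.7, 16, 0.2, -1], [0, 0, 0, 0.7, 16, 0.2, -1], [0, 0, 0, 0.7, 16, 0.2, -1], [0, 0, 0, 0.7, 16, 0.2, -1], [0, 0, 0, 0.7, 16, 0.2, -1], [0, 0, 0, 0.7, 16, 0.2, -1], [0, 0, 0, 0.7, 16, 0.2, -1], [0, 0, 0, 0.7, 16, 0.2, -1], [0, 0, 0, 0.7, 16, 0.2, -1], [0, 0, 0, 0.7, 16, 0.2, -1], [0, 0, 0, 0.7, 16, 0.2, -1], [0, 0, 0, 0.7, 16, 0.2, -1], [0, 0, 0, 0, 15, 0, -1], [0, 0, 0, 0, 12, 0, -1]]

```text
t: 17.88
tool_pos: [0.5202, -0.2895, 0.162]
ee_rot: [-3.142, -0.27, -0.019]
wrist_force: [-0.7, -0.4, -0.9]
grip_width: 0.0127
grip_force: 59.2
```

>>> apply_moves:
  moves:
    - [[0, 0, 0, 0, 9, 0, -1], [0, 0, 0, 0, 5, 0, -1], [0, 0, 0, 0, 0, 0, -1], [0, 0, 0, 0, 0, 0, -1]]

```text
t: 18.38
tool_pos: [0.5201, -0.3021, 0.1621]
ee_rot: [-3.141, -0.27, -0.018]
wrist_force: [-0.5, 0.1, -1.5]
grip_width: 0.0123
grip_force: 59.2
```

```bash
python3 - <<'E'
from h import *
st=observe(); s=snapshot('side')[:,:,::-1]; w=snapshot('wrist')[:,:,::-1]; t=snapshot('top')[:,:,::-1]
print(st['t'],st['tool_pos'],st['ee_rot'],st['wrist_force'])
for n,i in zip('swt',(s,w,t)): cv2.imwrite(f'pics/{n}6.png',i)
# dark-pixel check of the ring in the wrist view, against the view before
def art(im,x0,x1,y0,y1,step=5):
    g=im[y0:y1:step,x0:x1:step].max(2)
    for r in g: print(''.join('#' if v<75 else '+' if v<120 else '.' for v in r))
art(w,180,400,0,180)
E
```

```text
18.375 [ 0.52006255 -0.30212884  0.16212686] [-3.14140672 -0.26993532 -0.01837519] [-0.47538286  0.08470065 -1.5181793 ]
............................................
............................................
............................................
............................................
............................................
...................+.....++.................
...................++.+####.................
...................+#######......+##........
.................##########....+####........
...............+##########.....#####........
..............#######..........####.........
............######+.............###.........
..........+######..............###..........
.........+#####...............###...........
.........####...............+###............
........####...............###+.............
......+####..............####+..............
......####.............#####................
......###............#####..................
......##+.........#..###....................
......###++..+#####..+......................
......+###########+.........................
........######+.............................
............................................
............................................
............................................
............................................
............................................
............................................
............................................
............................................
............................................
............................................
............................................
............................................
.................##..##.....................
```

```bash
cat > plan.py <<'E'
from h import *
def plan(way,n):  # way: (dx world mm from now, TCP z mm, pitch); n rows each
    st=observe(); x=0.; z=st['tool_pos'][2]*1000; p=-st['ee_rot'][1]; out=[]
    for (X,Z,P),k in zip(way,n):
        dx,dz,dp=(X-x)/k,(Z-z)/k,(P-p)/k
        for _ in range(k):
            c,s=np.cos(p),np.sin(p); out.append([0,round(dp,3),0,round(c*dx+s*dz,1),0,round(s*dx-c*dz,1),-1]); p+=dp
        x,z,p=X,Z,P
    print(len(out),out)
E
python3 - <<'E'
from plan import *
plan([(0,60,.27),(0,46,.27),(-8,42,.27),(-17,39,.27)],[10,4,2,2])
E
```

```text
18 [[0, np.float64(0.0), 0, np.float64(-2.7), 0, np.float64(9.8), -1], [0, np.float64(0.0), 0, np.float64(-2.7), 0, np.float64(9.8), -1], [0, np.float64(0.0), 0, np.float64(-2.7), 0, np.float64(9.8), -1], [0, np.float64(0.0), 0, np.float64(-2.7), 0, np.float64(9.8), -1], [0, np.float64(0.0), 0, np.float64(-2.7), 0, np.float64(9.8), -1], [0, np.float64(0.0), 0, np.float64(-2.7), 0, np.float64(9.8), -1], [0, np.float64(0.0), 0, np.float64(-2.7), 0, np.float64(9.8), -1], [0, np.float64(0.0), 0, np.float64(-2.7), 0, np.float64(9.8), -1], [0, np.float64(0.0), 0, np.float64(-2.7), 0, np.float64(9.8), -1], [0, np.float64(0.0), 0, np.float64(-2.7), 0, np.float64(9.8), -1], [0, 0.0, 0, np.float64(-0.9), 0, np.float64(3.4), -1], [0, 0.0, 0, np.float64(-0.9), 0, np.float64(3.4), -1], [0, 0.0, 0, np.float64(-0.9), 0, np.float64(3.4), -1], [0, 0.0, 0, np.float64(-0.9), 0, np.float64(3.4), -1], [0, 0.0, 0, np.float64(-4.4), 0, np.float64(0.9), -1], [0, 0.0, 0, np.float64(-4.4), 0, np.float64(0.9), -1], [0, 0.0, 0, np.float64(-4.7), 0, np.float64(0.2), -1], [0, 0.0, 0, np.float64(-4.7), 0, np.float64(0.2), -1]]
```

>>> apply_moves:
  moves:
    - [[0, 0, 0, -1.4, 0, 5, -1], [0, 0, 0, -2.7, 0, 9.8, -1], [0, 0, 0, -2.7, 0, 9.8, -1], [0, 0, 0, -2.7, 0, 9.8, -1], [0, 0, 0, -2.7, 0, 9.8, -1], [0, 0, 0, -2.7, 0, 9.8, -1], [0, 0, 0, -2.7, 0, 9.8, -1], [0, 0, 0, -2.7, 0, 9.8, -1], [0, 0, 0, -2.7, 0, 9.8, -1], [0, 0, 0, -2.7, 0, 9.8, -1], [0, 0, 0, -1.4, 0, 5, -1], [0, 0, 0, -0.9, 0, 3.4, -1], [0, 0, 0, -0.9, 0, 3.4, -1], [0, 0, 0, -0.9, 0, 3.4, -1], [0, 0, 0, -0.9, 0, 3.4, -1], [0, 0, 0, -4.4, 0, 0.9, -1], [0, 0, 0, -4.4, 0, 0.9, -1], [0, 0, 0, -4.7, 0, 0.2, -1], [0, 0, 0, -4.7, 0, 0.2, -1]]

```text
t: 20.9
tool_pos: [0.503, -0.3022, 0.0392]
ee_rot: [3.141, -0.27, -0.019]
wrist_force: [0.3, 0.1, -0.7]
grip_width: 0.0124
grip_force: 59.2
```

```bash
sed -i 's/print(len(out),out)/print(len(out),[[float(v) for v in r] for r in out])/' plan.py; python3 - <<'E'
from plan import *
st=observe(); s=snapshot('side')[:,:,::-1]; w=snapshot('wrist')[:,:,::-1]; t=snapshot('top')[:,:,::-1]
for n,i in zip('swt',(s,w,t)): cv2.imwrite(f'pics/{n}7.png',i)
print(st['t'],st['tool_pos'],st['ee_rot'],st['wrist_force'])
g=w[0:180:5,180:400:5].max(2)
for r in g: print(''.join('#' if v<65 else '+' if v<90 else '.' for v in r))
x0=-17
W=[(-30,34,.27),(-40,29,.27),(-50,27,.2),(-58,24.5,.14),(-63,21.5,.08),(-67,16.5,.03),(-69,8.5,0),(-69,6.5,0)]
plan([(a+17,b,c) for a,b,c in W],[3,2,2,2,2,2,3,2])
E
```

```text
20.9 [ 0.50296454 -0.30224884  0.03917706] [ 3.14148776 -0.27007405 -0.01878012] [ 0.32516781  0.08410561 -0.71891934]
............................................
............................................
............................................
............................................
............................................
.........................##.................
...................++.#####.................
...................+#######......###........
.................##########....+####........
................##########.....#####........
..............#######..........+###+........
.............######.............###.........
...........######..............###..........
..........#####+..............+##...........
.........#####...............###............
........####................###.............
.......####...............+###..............
.......###...............###+...............
......###..............####.................
......###............####...................
......###.........#..##.....................
......####++++#####.................
[... 670 characters left out ...]
0.5, -1.0], [0.0, 0.0, 0.0, -4.6, 0.0, 0.5, -1.0], [0.0, 0.0, 0.0, -4.6, 0.0, 0.5, -1.0], [0.0, 0.0, 0.0, -5.5, 0.0, 1.1, -1.0], [0.0, 0.0, 0.0, -5.5, 0.0, 1.1, -1.0], [0.0, -0.035, 0.0, -5.1, 0.0, -0.4, -1.0], [0.0, -0.035, 0.0, -5.1, 0.0, -0.2, -1.0], [0.0, -0.03, 0.0, -4.2, 0.0, 0.4, -1.0], [0.0, -0.03, 0.0, -4.2, 0.0, 0.6, -1.0], [0.0, -0.03, 0.0, -2.7, 0.0, 1.1, -1.0], [0.0, -0.03, 0.0, -2.6, 0.0, 1.2, -1.0], [0.0, -0.025, 0.0, -2.2, 0.0, 2.3, -1.0], [0.0, -0.025, 0.0, -2.1, 0.0, 2.4, -1.0], [0.0, -0.01, 0.0, -0.7, 0.0, 2.6, -1.0], [0.0, -0.01, 0.0, -0.7, 0.0, 2.7, -1.0], [0.0, -0.01, 0.0, -0.7, 0.0, 2.7, -1.0], [0.0, 0.0, 0.0, 0.0, 0.0, 1.0, -1.0], [0.0, 0.0, 0.0, 0.0, 0.0, 1.0, -1.0]]
```

Only slight contact so far, so the ring still hangs freely. I'll go forward again, then make the lay-down arc about 4 mm lower.

```bash
python3 - <<'E'
from plan import *
plan([(8,44,.27),(15,44,.27),(15,36,.27),(-8,35,.27),(-17,31,.27),(-25,29.5,.22)],[2,2,3,5,2,2])
E
```

```text
16 [[0.0, 0.0, 0.0, 4.5, 0.0, -1.2, -1.0], [0.0, 0.0, 0.0, 4.5, 0.0, -1.2, -1.0], [0.0, 0.0, 0.0, 3.4, 0.0, 0.9, -1.0], [0.0, 0.0, 0.0, 3.4, 0.0, 0.9, -1.0], [0.0, 0.0, 0.0, -0.7, 0.0, 2.6, -1.0], [0.0, 0.0, 0.0, -0.7, 0.0, 2.6, -1.0], [0.0, 0.0, 0.0, -0.7, 0.0, 2.6, -1.0], [0.0, 0.0, 0.0, -4.5, 0.0, -1.0, -1.0], [0.0, 0.0, 0.0, -4.5, 0.0, -1.0, -1.0], [0.0, 0.0, 0.0, -4.5, 0.0, -1.0, -1.0], [0.0, 0.0, 0.0, -4.5, 0.0, -1.0, -1.0], [0.0, 0.0, 0.0, -4.5, 0.0, -1.0, -1.0], [0.0, 0.0, 0.0, -4.9, 0.0, 0.7, -1.0], [0.0, 0.0, 0.0, -4.9, 0.0, 0.7, -1.0], [0.0, -0.025, 0.0, -4.1, 0.0, -0.3, -1.0], [0.0, -0.025, 0.0, -4.1, 0.0, -0.2, -1.0]]
```

>>> apply_moves:
  moves:
    - [[0, 0, 0, 4.5, 0, -1.2, -1], [0, 0, 0, 4.5, 0, -1.2, -1], [0, 0, 0, 3.4, 0, 0.9, -1], [0, 0, 0, 3.4, 0, 0.9, -1], [0, 0, 0, -0.7, 0, 2.6, -1], [0, 0, 0, -0.7, 0, 2.6, -1], [0, 0, 0, -0.7, 0, 2.6, -1], [0, 0, 0, -4.5, 0, -1, -1], [0, 0, 0, -4.5, 0, -1, -1], [0, 0, 0, -4.5, 0, -1, -1], [0, 0, 0, -4.5, 0, -1, -1], [0, 0, 0, -4.5, 0, -1, -1], [0, 0, 0, -4.9, 0, 0.7, -1], [0, 0, 0, -4.9, 0, 0.7, -1], [0, -0.025, 0, -4.1, 0, -0.3, -1], [0, -0.025, 0, -4.1, 0, -0.2, -1]]

```text
t: 23.05
tool_pos: [0.4781, -0.3019, 0.0292]
ee_rot: [3.141, -0.218, -0.019]
wrist_force: [0.3, -0.1, -1.1]
grip_width: 0.0124
grip_force: 59.2
```

```bash
python3 - <<'E'
from plan import *
st=observe(); s=snapshot('side')[:,:,::-1]; w=snapshot('wrist')[:,:,::-1]; t=snapshot('top')[:,:,::-1]
for n,i in zip('swt',(s,w,t)): cv2.imwrite(f'pics/{n}8.png',i)
print(st['t'],st['tool_pos'],st['ee_rot'],st['wrist_force'])
g=w[0:180:5,180:400:5].max(2)
for r in g: print(''.join('#' if v<65 else '+' if v<90 else '.' for v in r))
E
```

```text
23.05 [ 0.4781174  -0.30185226  0.0291799 ] [ 3.14131786 -0.21837521 -0.01873995] [ 0.30205926 -0.08588212 -1.07191333]
............................................
............................................
............................................
............................................
............................................
............................................
...................+........................
............................................
............................................
............................................
..............#####..+......................
..........####+####..####+..................
.........#######..+..#######................
.......+####............+#####..............
.......###.................+####............
......+##....................####...........
......###......................###..........
......###.......................###.........
......###........................###........
......###.........................##+.......
.......###........................###.......
.......###.......................####.......
........###+.....................####.......
........+####.....................###.......
..........####+.............................
...........#####+...........................
............+######+.......##...............
..............################..............
.................#####+#++++++..............
....................##########..............
............................................
............................................
............................................
............................................
............................................
.................##..##.....................
```

The ring has tipped bottom-forward: its far side is on the pad ahead and its end-A bar is over the shaft. I'll lower and level on while drawing back.

```bash
python3 - <<'E'
from plan import *
plan([(-8,26,.17),(-14,23,.12),(-19,19.5,.07),(-22,14,.03),(-23,9,0)],[3,3,3,4,4])
E
```

```text
17 [[0.0, -0.017, 0.0, -2.8, 0.0, 0.5, -1.0], [0.0, -0.017, 0.0, -2.8, 0.0, 0.5, -1.0], [0.0, -0.017, 0.0, -2.8, 0.0, 0.6, -1.0], [0.0, -0.017, 0.0, -2.1, 0.0, 0.6, -1.0], [0.0, -0.017, 0.0, -2.1, 0.0, 0.7, -1.0], [0.0, -0.017, 0.0, -2.1, 0.0, 0.7, -1.0], [0.0, -0.017, 0.0, -1.8, 0.0, 1.0, -1.0], [0.0, -0.017, 0.0, -1.8, 0.0, 1.0, -1.0], [0.0, -0.017, 0.0, -1.8, 0.0, 1.0, -1.0], [0.0, -0.01, 0.0, -0.8, 0.0, 1.3, -1.0], [0.0, -0.01, 0.0, -0.8, 0.0, 1.3, -1.0], [0.0, -0.01, 0.0, -0.8, 0.0, 1.3, -1.0], [0.0, -0.01, 0.0, -0.8, 0.0, 1.3, -1.0], [0.0, -0.007, 0.0, -0.3, 0.0, 1.2, -1.0], [0.0, -0.007, 0.0, -0.3, 0.0, 1.2, -1.0], [0.0, -0.007, 0.0, -0.3, 0.0, 1.2, -1.0], [0.0, -0.007, 0.0, -0.3, 0.0, 1.2, -1.0]]
```

>>> apply_moves:
  moves:
    - [[0, -0.017, 0, -2.8, 0, 0.5, -1], [0, -0.017, 0, -2.8, 0, 0.5, -1], [0, -0.017, 0, -2.8, 0, 0.6, -1], [0, -0.017, 0, -2.1, 0, 0.6, -1], [0, -0.017, 0, -2.1, 0, 0.7, -1], [0, -0.017, 0, -2.1, 0, 0.7, -1], [0, -0.017, 0, -1.8, 0, 1, -1], [0, -0.017, 0, -1.8, 0, 1, -1], [0, -0.017, 0, -1.8, 0, 1, -1], [0, -0.01, 0, -0.8, 0, 1.3, -1], [0, -0.01, 0, -0.8, 0, 1.3, -1], [0, -0.01, 0, -0.8, 0, 1.3, -1], [0, -0.01, 0, -0.8, 0, 1.3, -1], [0, -0.007, 0, -0.3, 0, 1.2, -1], [0, -0.007, 0, -0.3, 0, 1.2, -1], [0, -0.007, 0, -0.3, 0, 1.2, -1], [0, -0.007, 0, -0.3, 0, 1.2, -1]]

```text
t: 25.32
tool_pos: [0.4553, -0.3013, 0.0092]
ee_rot: [3.142, 0.001, -0.019]
wrist_force: [-0.2, -0.4, -0.7]
grip_width: 0.0128
grip_force: 59.2
```

```bash
python3 - <<'E'
from plan import *
st=observe(); s=snapshot('side')[:,:,::-1]; w=snapshot('wrist')[:,:,::-1]; t=snapshot('top')[:,:,::-1]
for n,i in zip('swt',(s,w,t)): cv2.imwrite(f'pics/{n}9.png',i)
print(st['t'],st['tool_pos'],st['ee_rot'],st['wrist_force'])
g=w[0:180:5,180:400:5].max(2)
for r in g: print(''.join('#' if v<65 else '+' if v<90 else '.' for v in r))
E
```

```text
25.325 [ 0.4553344  -0.30131945  0.00919026] [ 3.14154711e+00  1.43950040e-03 -1.86547571e-02] [-0.20507922 -0.37676234 -0.67713718]
.......####.......................####+.....
......##+#.........................####.....
......###...........................###.....
.....##+#...........................####....
.....###.............................###....
....+#+#.............................###+...
....###............+.................####...
....#+#...............................###...
....##+...............................###...
....##................................###...
....##................................###...
....##................................###...
....##+...............................###...
....##+...............................###...
....##+.............................#####...
....##+............................######...
....###............................+#####...
....###...............................+#....
.....#+#....................................
.....#+#....................................
.....+##+...................................
......#+#...................................
......+##...................................
.......###+.................................
.......+####................................
.........####..............##...............
..........##+#.............#++..............
...........##+#+...........###..............
............##++###+....+#####..............
.............+####++####++####..............
.................##########+................
.....................#+.....................
............................................
............................................
............................................
.................##..##.....................
```

>>> apply_moves:
  moves:
    - [[0, 0, 0, 0, 0, 1, -1], [0, 0, 0, 0, 0, 0.8, -1], [0, 0, 0, 0, 0, 0.5, -1], [0, 0, 0, 0, 0, 0, -1]]

```text
t: 25.98
tool_pos: [0.4553, -0.3013, 0.007]
ee_rot: [-3.142, 0.001, -0.019]
wrist_force: [0.2, 0.9, -1.0]
grip_width: 0.0127
grip_force: 59.2
```

>>> apply_moves:
  moves:
    - [[0, 0, 0, 0, 0, 0.5, -1], [0, 0, 0, 0, 0, 0.4, -1], [0, 0, 0, 0, 0, 0, -1]]

```text
t: 26.35
tool_pos: [0.4554, -0.3013, 0.0066]
ee_rot: [3.141, 0.001, -0.019]
wrist_force: [-0.0, 0.6, 6.2]
grip_width: 0.0123
grip_force: 60.2
```

Contact with the pad at about 6 N. Now to release slowly and rise.

>>> apply_moves:
  moves:
    - [[0, 0, 0, 0, 0, -0.2, -0.6], [0, 0, 0, 0, 0, 0, -0.4], [0, 0, 0, 0, 0, 0, -0.1], [0, 0, 0, 0, 0, 0, 0], [0, 0, 0, 0, 0, 0, 0], [0, 0, 0, 0, 0, 0, 0], [0, 0, 0, 0, 0, -5, 0], [0, 0, 0, 0, 0, -15, 0], [0, 0, 0, 0, 0, -30, 0], [0, 0, 0, 0, 0, -40, 0], [0, 0, 0, 0, 0, -40, 0], [0, 0, 0, 0, 0, -40, 0], [0, 0, 0, 0, 0, -20, 0], [0, 0, 0, 0, 0, 0, 0], [0, 0, 0, 0, 0, 0, 0]]

```text
t: 28.22
tool_pos: [0.4552, -0.301, 0.1957]
ee_rot: [-3.141, 0.002, -0.019]
wrist_force: [1.3, -0.5, -1.1]
grip_width: 0.0428
grip_force: 0.0
```

```bash
python3 - <<'E'
from h import *
st=observe(); w=snapshot('wrist')[:,:,::-1]; s=snapshot('side')[:,:,::-1]
print(st['t'],st['tool_pos'],st['wrist_force'],st['grip_width'])
m=np.zeros((600,800,3),np.uint8); m[:420,:560]=w; m[300:600,440:800]=crop(s,260,140,180,150,2); cv2.imwrite('pics/m10.png',m)
E
```

```text
28.225 [ 0.45515569 -0.3009509   0.19565739] [ 1.28098004 -0.52047606 -1.0848153 ] 0.042813962259633555
```

View pics/m10.png

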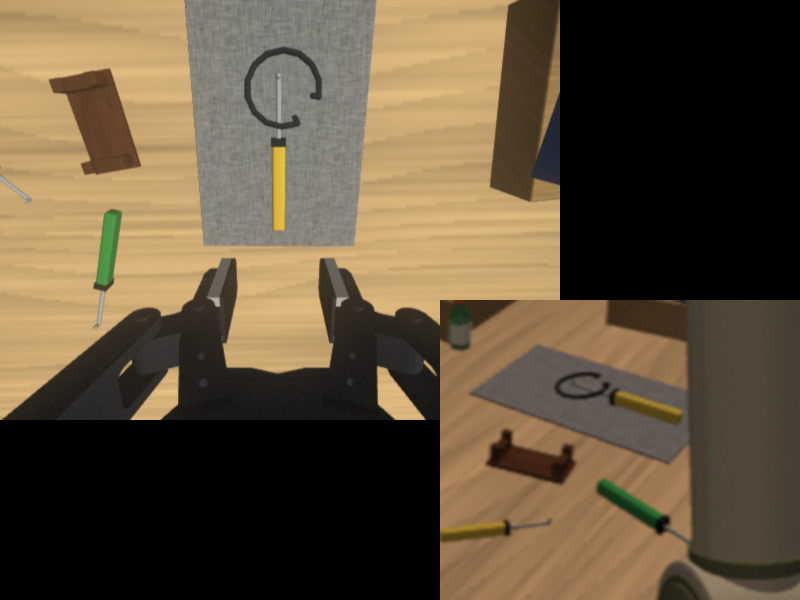

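The final view shows the pick (handle 143–230, column 279) and the ring around its tip (centre about (283,88)). Both lie wholly on the grey pad, the ring over the shaft, with the gripper clear.

```bash
python3 -c "
from plant import *
print(hand_in())"
```

```text
the job is handed in; nothing more can be done
None
```

The black ring was lifted out of the white hub on the yellow pick, both now lie released on the grey pad with the ring still over the shaft, and the job was handed in at about 28 s of the 64 s allowed; no verdict came back.

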